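Shut and latch the bread delivery box

ROBOT

A 7-joint arm with a two-finger parallel gripper is mounted at the origin on a cart in front of the work surface, level with it; the furniture and walls round the work are solid. World frame = base frame: x ahead of the robot, y to its left, z up, the work surface at z = 0. Lengths are in mm, angles in degrees, forces in N, time in s.
With the tool pointing down it reaches from about 400 to 850 mm from the base axis. Payload 4.4 kg.
Tool frame: the origin (TCP) lies at the very end of the fingers, on their centre line; the grasp point (between the pads) lies 19 mm behind it; z points along the fingers, y is the line along which they close (so a half turn about z gives the same grasp; the last joint's range is limited). The gripper opens to 94 mm and grips with 3 to 60 N. Pads are 16 mm wide; open, the fingers measure 119 mm over their backs; the gripper's body (75 mm by 177 mm) begins 78 mm behind the grasp point.
Start: joints at [70.543, 36.005, 2.206, 86.941, -1.547, 57.084, -1.146], TCP at [175.783, -625.794, 205.478] pointing down, gripper open.
Joint ranges: [-175.42, 175.42], [-21.48, 121.26], [-71.46, 75.88], [10.55, 141.38], [-63.04, 243.04], [13.31, 113.54], [-168.57, 168.57]. Speed limits (degrees/s): [147.25, 147.25, 180, 180, 180, 180, 180].

INTERFACE

Orientations are given as a 3x3 rotation matrix whose columns are the frame's x, y, z axes.
In Python, from plant import sense, get_image, sign_off gives the robot as it stands.
- The arm moves only by the tool play_rows, never from a script. Its argument "steps" is a list of rows, each an object of numbers: "x", "y", "z": the shift along the world's x, y, z as a fraction of full scale; "spin": the turn about the world's z as a fraction of full scale. In form: [{"x": .., "y": .., "z": .., "spin": ..}, ...]. A call has 1 to 8 rows; each row shifts and turns the commanded pose from where the row before left it; what a row does not reach is not made up. Full scale, the value 1, is 60 mm for a shift and 4 degrees for a turn. A row lasts 1/8 s, in which the tool goes at most 62.5 mm and 10.7 degrees, less where a joint would pass 70% of its speed; a pose out of reach is approached as far as the arm can. A call with a number of a shift or a turn outside -1 to 1 is refused whole. A call with a gripper value outside its range is refused whole. "grip" is the gripper's target within -1 to 1 (fully open at 1, half-way at 0, shut at -1), set as the call begins (left out, the last holds). The fingers move at their own pace and stop on an object; "squeeze" is the grip in N (left out, the last holds). Time passes only in rows, so rows that do not move let the fingers close. It gives the time, the measured TCP pose, the force, the opening and the grip force at its end, in the units of the state.
- sense(): the state, without advancing time (a new reading comes with each control period).
- get_image(name): name is "scene" or "top"; returns a dict with "img" (480x640x3 uint8, blue, green, red), "K" (3x3 intrinsics, pixels), "distortion" ([k1, k2, p1, p2, k3] as OpenCV has them; the pictures are not rectified), "cam_to_world" (4x4, takes a point from camera to world coordinates). Camera axes: x right, y up, looking along -z (the intrinsics and any distortion apply to the point x, -y, -z); pixel columns grow to the right and rows downward; lengths in mm; the calibration is good to about 2 mm. A picture is of the moment at which its call begins. There is no depth.
- sign_off(): hands the job in; it is judged then, once.
The state is a dict: "clock": time; "qpos": joint angles; "qvel": joint speeds; "joint_efforts": joint torques, N m; "tcp_pos": TCP position; "ee_rot": TCP orientation; "force": force on the tool from outside, world axes, zero at the start; "torque": the same for the moment, N m; "finger_gap": finger opening in mm; "grasp_force": force on a finger pad.
Only numpy, scipy, OpenCV 4.12 (cv2) and the standard library are available. Lean on these libraries where they do the work, as an engineer would, in place of code of your own. Each camera call takes 0.05 s, during which the arm holds its last target. There are 200 camera calls.

TASK

The order is packed: push the open lid of the white bread box down until it is fully shut, without slamming it. Then press the two steel latch levers on the lid's front edge down, one after the other in either order, past the middle of their swing so that each snaps flat against the front of the box. Only push and press: do not lift, tip or drag the box or open the lid wider, keep off the rolls inside, and leave the things around the box where they stand.

Things in the scene. Friction and masses are not known exactly. Their poses are not given: they have to be found in the camera images.
- carrier: white plastic box, loose on rubber feet, 3 to 4 kg: 150 mm deep (x), 297 mm wide (y), rim 110 mm above the worktop with a 7 mm flange outside. Origin: centre of its underside, at worktop height. -x points out of its front (latches and a blank card, turned roughly to the robot), +y to the left as the robot sees it, z up. Things around it are bystanders.
- lid (a joint): dark grey lid hinged along the box's rear rim; 0 = fully shut and level, grows as it opens; starts half open, 0.55 to 0.85. Its stiff hinge stays at any angle: push it all the way down, 1 to 5 N at its front. Plate 10 mm thick, 166 mm deep from the hinge axis, 313 mm wide, underside at the height of the axis; a 4 mm stacking rim on top ends 116 mm from the axis, the strip in front is plain.
- lid_front (a point): point on the lid's top face, in the plain front strip midway between the two levers, 142 mm from the hinge axis; a good place to push. Moves with the lid; its z axis is the outward normal of that face.
- lid_hinge (a point): point on the lid's hinge axis at mid-width: x = 84, y = 0, z = 110 mm in the box's frame. The hinge axis runs along the box's y.
- latch_left (a joint): left (+y) steel lever on the lid's front edge: plate 60 mm wide, 54 mm long, thumb edge 9 mm thick. 0 = open, sticking out forward 16 degrees above the lid's plane; grows when pressed down; 1.85 = shut, straight down along the box front. An over-centre spring drives it from mid-swing (0.92) to the nearer end. If the lid is not shut, its claw hits the rim and it stops short.
- latch_right (a joint): the same lever on the right (-y) side; same values. Either lever needs 5 to 8 N downward at its pad at first, then less. With the lid shut, pressing straight down there until the fingertip is 35 to 40 mm below the pivot takes it well past the middle; let go earlier it springs back up.
- latch_left_pad (a point): point on the left lever's pressing face (on top when open), at mid-width, 30 mm out from its pivot axis; moves with the lever. With the lid shut the pivot axis runs along the box's y at x = -88.5, z = 118 mm in the box's frame; the lever's middle is at y = +85 mm.
- latch_right_pad (a point): the same point on the right lever, whose middle is at y = -85 mm in the box's frame (same pivot axis).
- kaiser_a: round roll, 98x92x66 mm, lying in the left part of the box (origin: centre of its underside)
- grain_roll: oblong seeded roll, 72x117x48 mm, lying in the middle of the box (origin: centre of its underside)
- kaiser_b: round roll, 97x96x61 mm, lying in the right part of the box (origin: centre of its underside)
- honey_jar: honey jar, 71 mm across, 110 mm high, standing beside the box on its right, a bystander (origin: centre of its underside)
- sugar_shaker: small glass shaker, 44 mm across, 90 mm high, standing beside the box on its left, a bystander (origin: centre of its underside)
- pretzel: pretzel lying on the worktop to the right behind the box, 122x119x45 mm, a bystander (origin: centre of its underside)
- timer: red kitchen timer, 62x70x70 mm, on the dark desk to the left of the box, a bystander (origin: centre of its underside)
- mug: white mug, 92 mm across, 95 mm high, on the dark desk to the left behind the box, a bystander (origin: centre of its underside)
Not all that is in view belongs to the job. What is shaped like the kaiser_a but yellow is not meant. What is shaped like the kaiser_b but purple is not meant.

How it is judged (in metres and radians):
On the way, in this order (a step that is already met when the one before it is completed fails the run):
1. the lid is fully shut while both levers are still open (value of joint lid below 0.025 rad and value of joint each of latch_left, latch_right below 0.5 rad), for 0.05 s.
2. one lever has snapped shut (value of joint lid below 0.025 rad and value of joint any of latch_left, latch_right above 1.78 rad), for 0.1 s.
At the end, for the whole second after the job is handed in: lid fully shut (within 0.025 rad), both levers snapped to within 0.07 rad of their closed stop, box upright, at rest and within 40 mm of where it stood, rolls inside, the five bystanders within 30 mm of their places (value of joint lid below 0.025 rad and value of joint each of latch_left, latch_right above 1.78 rad and distance of carrier from where it was at the start of the episode below 0.04 m and angle between carrier's own z axis and vertical below 0.05 rad and height (world z) of carrier below 0.008 m and linear speed of carrier below 0.02 m/s and z of each of kaiser_a, grain_roll, kaiser_b in the frame of carrier below 0.045 m and distance of each of honey_jar, sugar_shaker, pretzel, timer, mug from where it was at the start of the episode below 0.03 m); the robot touches nothing.
It fails at once if the box is lifted, tipped or dragged (height (world z) of carrier above 0.015 m or angle between carrier's own z axis and vertical above 0.12 rad or distance of carrier from where it was at the start of the episode above 0.05 m).
It fails at once if the lid is slammed (falls faster than 3 rad/s) (velocity of joint lid below -3 rad/s).
It fails at once if the lid is lifted wide open instead of pushed shut (value of joint lid above 1.05 rad).
It fails at once if a roll is touched or lifted by the robot (contact force between any of the fingers, the arm and kaiser_a above 0.5 N or contact force between any of the fingers, the arm and grain_roll above 0.5 N or contact force between any of the fingers, the arm and kaiser_b above 0.5 N or z of any of kaiser_a, grain_roll, kaiser_b in the frame of carrier above 0.06 m).
It fails at once if a bystander is knocked over, lifted or shoved (distance of any of honey_jar, sugar_shaker, pretzel, timer, mug from where it was at the start of the episode above 0.04 m or angle between any of honey_jar, sugar_shaker, pretzel, timer, mug's own z axis and vertical above 0.5 rad).
It also fails if it takes over 48 s, if anything falls off the work surface, if the arm or the gripper's body presses on something with over 40 N, if the wrist force passes 120 N, or if a joint passes its speed limit or range.

## Working session

There is one attempt and no reset: what is moved stays moved. The work goes in short steps, Python scripts to look and compute and a tool call to move; the robot and the scene stay as the last step left them, time stands still between calls to the robot, and variables do not carry over. Pictures are saved under pics/ and viewed, at most 10 in all, crops included, and the job is handed in when it is done.

Besides the shell and the picture viewer there is one more tool, called after "Request:" by a JSON object that holds its "fn" and its "kwargs", one argument or row to a line. play_rows: Moves the arm, as the interface text tells. Shift numbers are shares of 60 mm and turn numbers shares of 4 degrees, none past 1 either way. Its arguments: {"type":"object","properties":{"steps":{"type":"array"},"grip":{"type":"number"},"squeeze":{"type":"number"}},"required":["steps"]}

```bash
mkdir -p pics
cat > h.py <<'E'
import numpy as np, cv2
from plant import sense, get_image, sign_off
def ray(c,uv):
    d=np.array(c["distortion"],float);K=np.array(c["K"],float);T=np.array(c["cam_to_world"],float)
    p=cv2.undistortPoints(np.array(uv,float).reshape(-1,1,2),K,d).reshape(-1,2)
    v=np.c_[p[:,0],-p[:,1],-np.ones(len(p))]@T[:3,:3].T
    return T[:3,3],v
def onz(c,uv,z):
    o,v=ray(c,uv); z=np.broadcast_to(z,len(v)); return o+v*((z-o[2])/v[:,2])[:,None]
def proj(c,P):
    T=np.array(c["cam_to_world"],float);q=(np.atleast_2d(P)-T[:3,3])@T[:3,:3]
    q=q*[1,-1,-1]
    return cv2.projectPoints(q.reshape(-1,1,3),np.zeros(3),np.zeros(3),np.array(c["K"],float),np.array(c["distortion"],float))[0].reshape(-1,2)
E
python3 - <<'E'
from h import *
s=sense();print(s)
for n in("scene","top"):
    c=get_image(n);cv2.imwrite(f"pics/{n}0.png",c["img"]);print(n,np.round(c["K"],1).tolist(),c["distortion"],np.round(c["cam_to_world"],3).tolist())
E
```

```text
{'clock': 0.0, 'qpos': array([70.54154427, 36.05711904,  2.20192988, 86.99380215, -1.54503833,
       57.08441946, -1.1456428 ]), 'qvel': array([ 2.63504909e-03, -6.98908833e-02,  7.82900021e-02,  5.81001461e-02,
       -1.11596153e-01,  8.80335421e-02, -9.08538164e-05]), 'joint_efforts': array([-6.44351303e-05, -5.49722242e+01,  1.14334535e+00, -1.86627012e+01,
       -5.23076928e-02,  2.38014967e-02,  1.82955064e-04]), 'tcp_pos': array([ 175.61170882, -625.15063647,  204.58652893]), 'ee_rot': array([[ 9.62737585e-01,  2.70436775e-01, -5.41047871e-04],
       [ 2.70437313e-01, -9.62735971e-01,  1.76331013e-03],
       [-4.40223434e-05, -1.84392447e-03, -9.99998299e-01]]), 'force': array([-0.86730045, -0.73819938, -0.51622178]), 'torque': array([-0.03009705,  0.03891383,  0.00075669]), 'grasp_force': 0.0, 'finger_gap': 94.13535648188274}
scene [[443.6, 0.0, 322.1], [0.0, 443.6, 241.2], [0.0, 0.0, 1.0]] [0.02107188 0.         0.         0.         0.        ] [[-0.863, 0.324, -0.387, 51.192], [-0.504, -0.581, 0.639, 578.833], [-0.017, 0.747, 0.665, 933.825], [0.0, 0.0, 0.0, 1.0]]
top [[562.0, 0.0, 321.8], [0.0, 562.0, 235.8], [0.0, 0.0, 1.0]] [-0.11393093  0.          0.          0.          0.        ] [[-0.195, 0.864, -0.464, -205.993], [-0.981, -0.174, 0.088, -94.689], [-0.005, 0.472, 0.882, 1555.698], [0.0, 0.0, 0.0, 1.0]]
```

View pics/scene0.png

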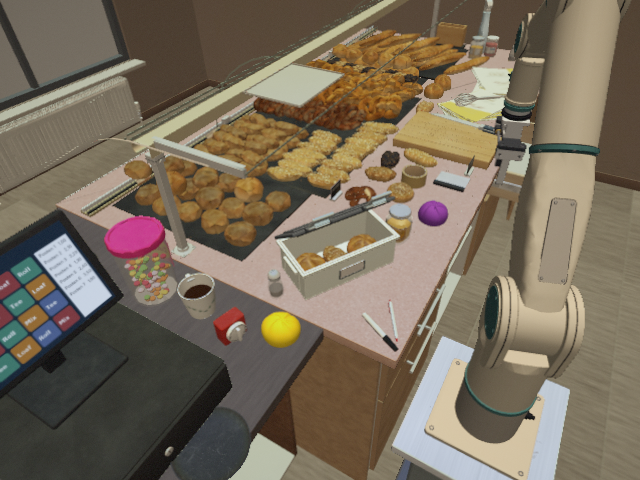

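View pics/top0.png

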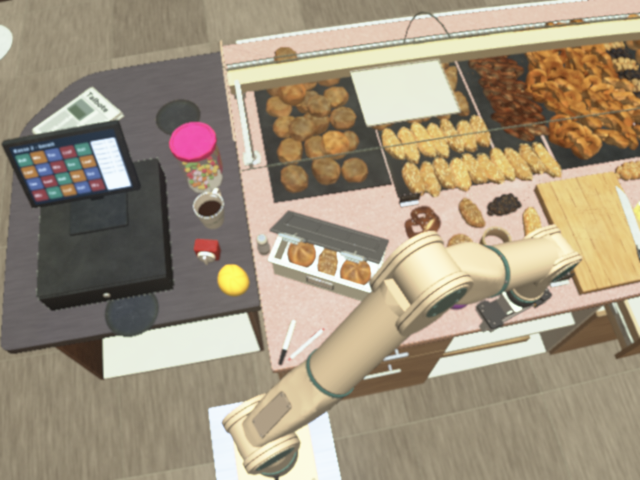

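The white box with its open dark lid is at scene (340,250) and top (325,265). The arm hides its right end in the top view. The honey jar is at scene (400,220), the shaker at scene (275,282), the timer at (230,325), the mug at (197,295) and the pretzel at (360,193). The yellow roll at (281,330) and the purple one at (433,213) are decoys. Next I'll take close crops.

Run:
```python
import cv2
a=cv2.imread("pics/scene0.png")[180:310,255:425];cv2.imwrite("pics/sc.png",cv2.resize(a,None,fx=4.6,fy=4.6,interpolation=cv2.INTER_CUBIC))
a=cv2.imread("pics/top0.png")[200:310,245:405];cv2.imwrite("pics/tc.png",cv2.resize(a,None,fx=5,fy=5,interpolation=cv2.INTER_CUBIC))
```

```text
(no output)
```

View pics/sc.png

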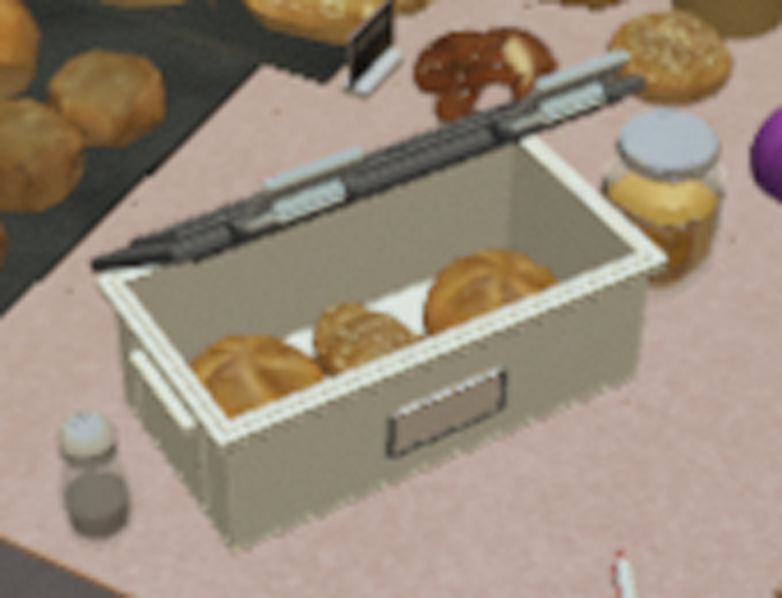

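View pics/tc.png

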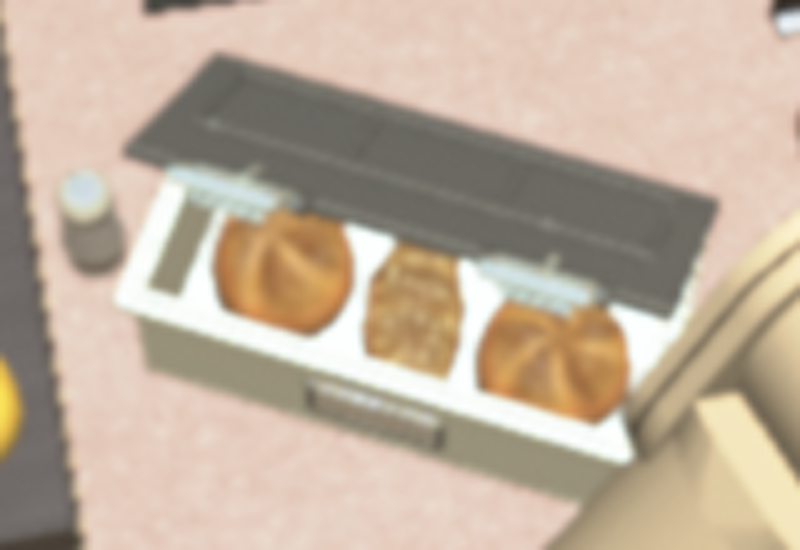

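The crops confirm the choice: a white box with a grey lid and steel levers. In the scene crop the rim corners are front-left (225,440), front-right (665,262) and rear-left (100,278). In the top crop they are front-left (118,303) and front-right (632,458). The lid corners in the top crop are (125,152), (218,55), (717,203) and (668,315).

Run:
```python
from h import *
s=get_image("scene");t=get_image("top")
S=lambda p:(np.array(p,float)+.5)/4.6-.5+[255,180]
Tt=lambda p:(np.array(p,float)+.5)/5-.5+[245,200]
a=onz(s,S([[225,440],[665,262],[100,278]]),110);b=onz(t,Tt([[118,303],[632,458]]),110)
print("scene FL FR RL",a.round(1).tolist(),np.linalg.norm(a[1]-a[0]),np.linalg.norm(a[2]-a[0]));print("top FL FR",b.round(1).tolist(),np.linalg.norm(b[1]-b[0]))
fl=(a[0]+b[0])/2;fr=(a[1]+b[1])/2
y=(fl-fr)/np.linalg.norm(fl-fr);y[2]=0;x=np.array([y[1],-y[0],0]);yaw=np.degrees(np.arctan2(x[1],x[0]))
o=(fl+fr)/2+82*x;o[2]=0;print("origin",o,"yaw",yaw,"base bottom check")
f=lambda p:o+p[0]*x+p[1]*y+np.array([0,0,p[2]])
# lid angle: front top corners in top view
for th in np.arange(.5,.9,.05):
    L=lambda r,yy,h=10:f([84-r*np.cos(th)+h*np.sin(th),yy,110+r*np.sin(th)+h*np.cos(th)])
    q=(proj(t,[L(166,156.5),L(166,-156.5),L(0,156.5),L(0,-156.5)])-[245,200])*5
    r=(proj(s,[L(166,156.5),L(166,-156.5)])-[255,180])*4.6
    print(round(th,2),q.round().tolist(),r.round().tolist())
for n,p,w in(("jar",(668,135),110),("shaker",(88,425),90)): print(n,onz(s,S([p]),w).round())
st=sense();print(st["tcp_pos"])
```

```text
scene FL FR RL [[505.7, -76.1, 110.0], [350.9, -335.8, 110.0], [645.1, -154.9, 110.0]] 302.3470246528995 160.1618501959453
top FL FR [[506.8, -73.4, 110.0], [356.1, -338.8, 110.0]] 305.1491985443934
origin [ 500.77256957 -247.26881966    0.        ] yaw -30.180906362189514 base bottom check
0.5 [[113.0, 190.0], [663.0, 358.0], [215.0, 48.0], [722.0, 198.0]] [[184.0, 299.0], [655.0, 118.0]]
0.55 [[115.0, 177.0], [666.0, 345.0], [215.0, 47.0], [722.0, 197.0]] [[180.0, 285.0], [652.0, 105.0]]
0.6 [[117.0, 164.0], [670.0, 332.0], [215.0, 47.0], [722.0, 197.0]] [[175.0, 270.0], [648.0, 92.0]]
0.65 [[120.0, 150.0], [674.0, 318.0], [216.0, 47.0], [722.0, 197.0]] [[170.0, 255.0], [643.0, 78.0]]
0.7 [[123.0, 136.0], [678.0, 304.0], [216.0, 47.0], [722.0, 196.0]] [[164.0, 241.0], [639.0, 65.0]]
0.75 [[126.0, 122.0], [682.0, 289.0], [216.0, 46.0], [722.0, 196.0]] [[159.0, 226.0], [634.0, 52.0]]
0.8 [[129.0, 107.0], [686.0, 275.0], [217.0, 46.0], [723.0, 196.0]] [[153.0, 212.0], [628.0, 39.0]]
0.85 [[132.0, 93.0], [690.0, 260.0], [217.0, 46.0], [723.0, 196.0]] [[147.0, 198.0], [623.0, 26.0]]
jar [[ 399. -455.  110.]]
shaker [[592. -63.  90.]]
[ 175.6792411  -625.42399371  204.93895918]
```

Fit: the origin is about (501,-247), the yaw about -30° and the lid about 0.65 rad. The rim width comes out at 303 mm against 311 given, with rounded corners, so it holds. lid_front is about (481,-236,204). I'll approach high with the fingers shut, turning them into line with the box.

Request:
{"fn": "play_rows", "kwargs": {
  "steps": [
    {"z": 0.7, "spin": -1},
    {"z": 0.7, "x": 0.2, "y": 0.3, "spin": -1},
    {"x": 0.5, "y": 0.6, "z": 0.3, "spin": -1},
    {"x": 0.5, "y": 0.65, "spin": -1},
    {"x": 0.5, "y": 0.65, "spin": -1},
    {"x": 0.5, "y": 0.65, "spin": -1},
    {"x": 0.5, "y": 0.65, "spin": -1},
    {"x": 0.5, "y": 0.65, "spin": -1}
  ],
  "grip": -1
}}

```text
invalid input
```

Request:
{"fn": "play_rows", "kwargs": {
  "steps": [
    {"x": 0, "y": 0, "z": 0.7, "spin": -1},
    {"x": 0.2, "y": 0.3, "z": 0.7, "spin": -1},
    {"x": 0.5, "y": 0.6, "z": 0.3, "spin": -1},
    {"x": 0.5, "y": 0.65, "z": 0, "spin": -1},
    {"x": 0.5, "y": 0.65, "z": 0, "spin": -1},
    {"x": 0.5, "y": 0.65, "z": 0, "spin": -1},
    {"x": 0.5, "y": 0.65, "z": 0, "spin": -1},
    {"x": 0.5, "y": 0.65, "z": 0, "spin": -1}
  ],
  "grip": -1
}}

```text
clock: 1.2
tcp_pos: [368.6, -375.4, 307.5]
ee_rot: [[0.959, -0.283, 0.0], [-0.283, -0.959, -0.0], [0.0, -0.0, -1.0]]
force: [0.7, -0.2, 0.1]
finger_gap: 17.5
grasp_force: 0.0
```

Request:
{"fn": "play_rows", "kwargs": {
  "steps": [
    {"x": 0.6, "y": 0.75, "z": 0, "spin": -1},
    {"x": 0.6, "y": 0.75, "z": 0, "spin": -1},
    {"x": 0.6, "y": 0.75, "z": 0, "spin": -1},
    {"x": 0.07, "y": 0.08, "z": 0, "spin": -0.4},
    {"x": 0, "y": 0, "z": -0.6, "spin": 0},
    {"x": 0, "y": 0, "z": 0, "spin": 0}
  ],
  "grip": -1
}}

```text
clock: 1.95
tcp_pos: [477.6, -236.9, 269.5]
ee_rot: [[0.866, -0.499, -0.005], [-0.499, -0.866, 0.002], [-0.006, 0.001, -1.0]]
force: [-0.4, -0.7, 0.8]
finger_gap: 0.1
grasp_force: 0.0
```

Run:
```python
from h import *
print(sense()["tcp_pos"],sense()["force"])
s=get_image("scene")["img"];t=get_image("top")["img"]
a=cv2.resize(s[150:310,245:425],(450,400),interpolation=cv2.INTER_CUBIC);b=cv2.resize(t[180:310,240:390],(350,400))
cv2.imwrite("pics/c1.png",np.hstack([a,b]))
```

```text
[ 477.64881056 -236.88751696  269.54248171] [-0.35578791 -0.7430304   0.83248906]
```

View pics/c1.png

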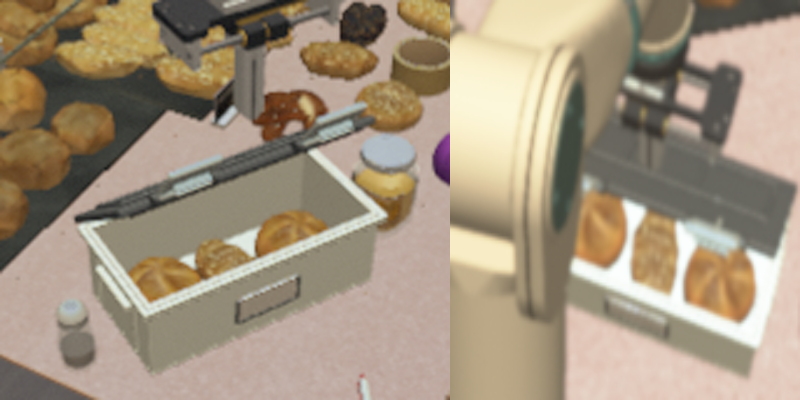

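The fingers are above the plain strip, between the levers: tip at about (105,115) in the left half of the picture. Pushing down along the lid's arc, slowly.

Request:
{"fn": "play_rows", "kwargs": {
  "steps": [
    {"x": 0, "y": 0, "z": -0.65, "spin": 0},
    {"x": 0, "y": 0, "z": -0.25, "spin": 0},
    {"x": 0, "y": 0, "z": -0.2, "spin": 0},
    {"x": -0.09, "y": 0.05, "z": -0.14, "spin": 0},
    {"x": -0.09, "y": 0.05, "z": -0.14, "spin": 0},
    {"x": 0, "y": 0, "z": 0, "spin": 0}
  ],
  "grip": -1
}}

```text
clock: 2.8
tcp_pos: [468.0, -230.3, 188.3]
ee_rot: [[0.867, -0.499, -0.002], [-0.499, -0.867, 0.001], [-0.002, 0.0, -1.0]]
force: [-0.7, -0.4, 0.5]
finger_gap: 0.3
grasp_force: 0.0
```

Request:
{"fn": "play_rows", "kwargs": {
  "steps": [
    {"x": -0.07, "y": 0.04, "z": -0.16, "spin": 0},
    {"x": -0.07, "y": 0.04, "z": -0.16, "spin": 0}
  ],
  "grip": -1
}}

```text
clock: 3.05
tcp_pos: [460.9, -226.1, 169.1]
ee_rot: [[0.867, -0.499, 0.001], [-0.499, -0.867, -0.0], [0.001, -0.0, -1.0]]
force: [-0.2, -0.7, 0.4]
finger_gap: 0.4
grasp_force: 0.4
```

Run:
```python
from h import *
print(sense()["tcp_pos"],sense()["force"])
s=get_image("scene")["img"]
cv2.imwrite("pics/c2.png",cv2.resize(s[160:310,245:425],(720,600),interpolation=cv2.INTER_CUBIC))
```

```text
[ 460.8609153  -226.0957159   169.09461071] [-0.23765708 -0.73116336  0.39328989]
```

View pics/c2.png

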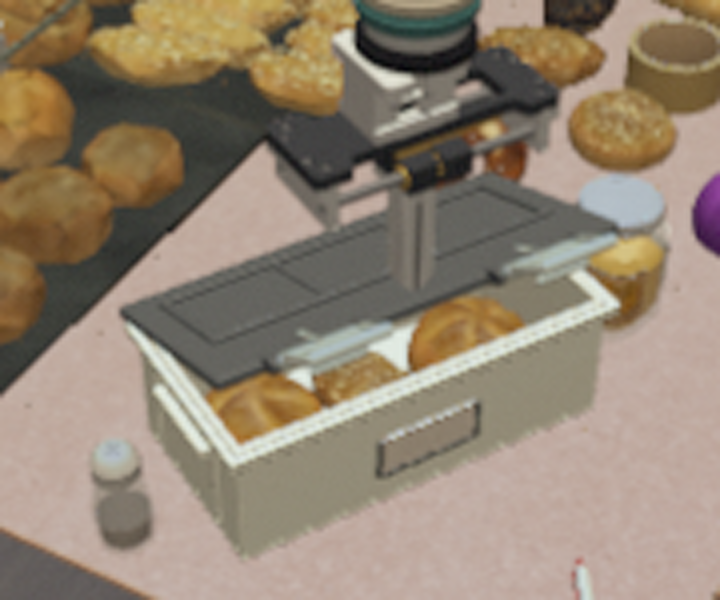

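The lid is following down, with the tip at (410,285) in the plain strip. Continuing to shut.

Request:
{"fn": "play_rows", "kwargs": {
  "steps": [
    {"x": -0.06, "y": 0.03, "z": -0.16, "spin": 0},
    {"x": -0.05, "y": 0.03, "z": -0.16, "spin": 0},
    {"x": -0.04, "y": 0.02, "z": -0.16, "spin": 0},
    {"x": -0.02, "y": 0.01, "z": -0.15, "spin": 0},
    {"x": -0.01, "y": 0.01, "z": -0.1, "spin": 0},
    {"x": 0, "y": 0, "z": -0.08, "spin": 0},
    {"x": 0, "y": 0, "z": -0.05, "spin": 0},
    {"x": 0, "y": 0, "z": 0, "spin": 0}
  ],
  "grip": -1
}}

```text
clock: 4.1
tcp_pos: [449.8, -220.1, 120.0]
ee_rot: [[0.867, -0.499, 0.001], [-0.499, -0.867, 0.0], [0.0, -0.0, -1.0]]
force: [-5.3, 2.9, 22.9]
finger_gap: 0.6
grasp_force: 11.2
```

It bottomed at z = 120, exactly the shut height, with 23 N. Lifting and going over to the left lever, then a look.

Request:
{"fn": "play_rows", "kwargs": {
  "steps": [
    {"x": 0, "y": 0, "z": 0.15, "spin": 0},
    {"x": 0, "y": 0, "z": 0.8, "spin": 0},
    {"x": -0.06, "y": 0.85, "z": 0, "spin": 0},
    {"x": -0.06, "y": 0.85, "z": 0, "spin": 0},
    {"x": 0, "y": 0.05, "z": 0, "spin": 0},
    {"x": 0, "y": 0, "z": 0, "spin": 0}
  ],
  "grip": -1
}}

```text
clock: 4.85
tcp_pos: [443.2, -115.6, 175.0]
ee_rot: [[0.867, -0.498, 0.001], [-0.498, -0.867, -0.001], [0.001, 0.0, -1.0]]
force: [0.0, -1.3, 0.5]
finger_gap: 0.0
grasp_force: 0.0
```

Run:
```python
from h import *
print(sense()["tcp_pos"],sense()["force"])
c=get_image("scene");s=c["img"]
cv2.imwrite("pics/c3.png",cv2.resize(s[160:310,245:425],(720,600),interpolation=cv2.INTER_CUBIC))
p=proj(c,[[442.4,-115,128],[357,-262,128]]);print((p-[245,160])*4)
```

```text
[ 443.19243821 -115.611832    175.02143202] [ 0.02580057 -1.30298399  0.46855322]
[[349.40239135 438.04246715]
 [567.61080324 346.31796653]]
```

View pics/c3.png

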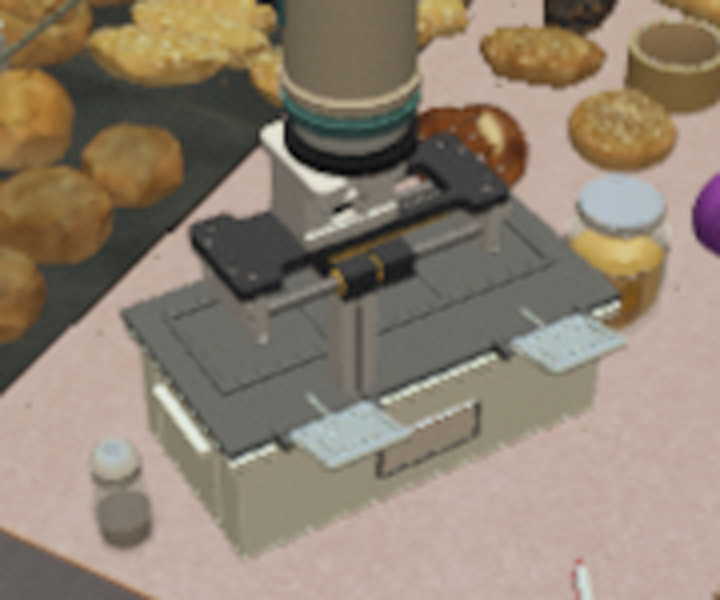

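The lid is shut. The left lever pad at (350,436) and the right one at (568,343) match the predicted points within 4 crop pixels, about 1 mm. Pressing the left lever.

Request:
{"fn": "play_rows", "kwargs": {
  "steps": [
    {"x": 0, "y": 0, "z": -0.6, "spin": 0},
    {"x": 0, "y": 0, "z": -0.2, "spin": 0},
    {"x": 0, "y": 0, "z": -0.2, "spin": 0},
    {"x": 0, "y": 0, "z": -0.2, "spin": 0},
    {"x": 0, "y": 0, "z": -0.2, "spin": 0},
    {"x": 0, "y": 0, "z": -0.2, "spin": 0},
    {"x": 0, "y": 0, "z": 0, "spin": 0},
    {"x": 0, "y": 0, "z": 0, "spin": 0}
  ],
  "grip": -1
}}

```text
clock: 5.9
tcp_pos: [442.9, -115.3, 78.9]
ee_rot: [[0.867, -0.499, 0.0], [-0.499, -0.867, -0.0], [0.0, 0.0, -1.0]]
force: [-0.4, -0.1, 0.6]
finger_gap: 0.3
grasp_force: 0.0
```

Request:
{"fn": "play_rows", "kwargs": {
  "steps": [
    {"x": 0, "y": 0, "z": 0.8, "spin": 0},
    {"x": 0, "y": 0, "z": 0.8, "spin": 0},
    {"x": -0.48, "y": -0.8, "z": 0, "spin": 0},
    {"x": -0.48, "y": -0.8, "z": 0, "spin": 0},
    {"x": -0.48, "y": -0.8, "z": 0, "spin": 0},
    {"x": 0, "y": -0.05, "z": 0, "spin": 0},
    {"x": 0, "y": 0, "z": 0, "spin": 0}
  ],
  "grip": -1
}}

```text
clock: 6.78
tcp_pos: [356.9, -261.9, 175.2]
ee_rot: [[0.867, -0.499, 0.001], [-0.499, -0.867, 0.0], [0.001, -0.001, -1.0]]
force: [-0.7, 0.3, 0.3]
finger_gap: 0.5
grasp_force: 0.0
```

Run:
```python
from h import *
print(sense()["tcp_pos"],sense()["force"])
c=get_image("scene");s=c["img"]
cv2.imwrite("pics/c4.png",cv2.resize(s[160:310,245:425],(720,600),interpolation=cv2.INTER_CUBIC))
```

```text
[ 356.87698623 -261.9243987   175.18584773] [-0.65470447  0.28550312  0.32114871]
```

View pics/c4.png

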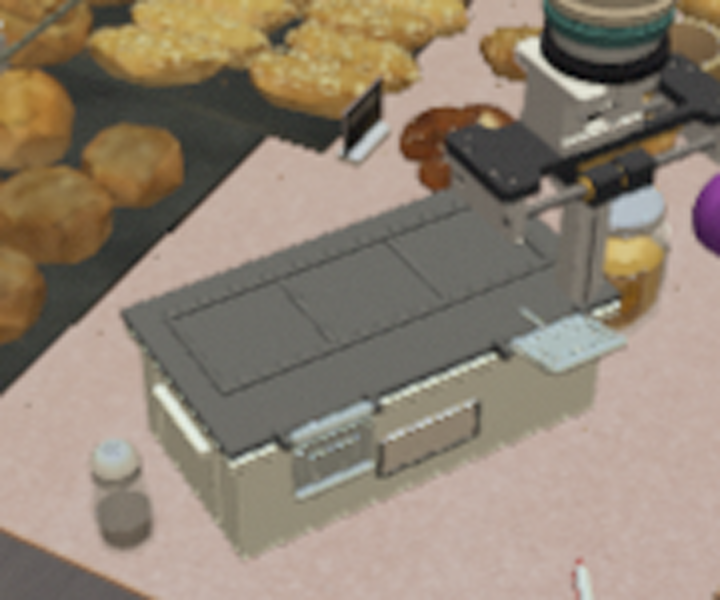

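The left lever is flat against the front at (335,450), and the box hasn't moved. Pressing the right lever the same way, then lifting clear.

Request:
{"fn": "play_rows", "kwargs": {
  "steps": [
    {"x": 0, "y": 0, "z": -0.6, "spin": 0},
    {"x": 0, "y": 0, "z": -0.2, "spin": 0},
    {"x": 0, "y": 0, "z": -0.2, "spin": 0},
    {"x": 0, "y": 0, "z": -0.2, "spin": 0},
    {"x": 0, "y": 0, "z": -0.2, "spin": 0},
    {"x": 0, "y": 0, "z": -0.2, "spin": 0},
    {"x": 0, "y": 0, "z": 0, "spin": 0},
    {"x": 0, "y": 0, "z": 0, "spin": 0}
  ],
  "grip": -1
}}

```text
clock: 7.82
tcp_pos: [356.5, -262.3, 78.9]
ee_rot: [[0.867, -0.499, 0.0], [-0.499, -0.867, -0.0], [0.0, 0.0, -1.0]]
force: [0.8, 0.5, -0.0]
finger_gap: 0.6
grasp_force: 0.0
```

Request:
{"fn": "play_rows", "kwargs": {
  "steps": [
    {"x": 0, "y": 0, "z": 0.8, "spin": 0},
    {"x": 0, "y": 0, "z": 0.8, "spin": 0},
    {"x": 0, "y": 0, "z": 0.8, "spin": 0},
    {"x": 0, "y": 0, "z": 0.8, "spin": 0},
    {"x": 0, "y": 0, "z": 0, "spin": 0},
    {"x": 0, "y": 0, "z": 0, "spin": 0}
  ],
  "grip": -1
}}

```text
clock: 8.57
tcp_pos: [355.9, -261.8, 270.6]
ee_rot: [[0.867, -0.499, -0.0], [-0.499, -0.867, 0.0], [-0.0, -0.0, -1.0]]
force: [-0.4, -0.7, 0.3]
finger_gap: 0.4
grasp_force: 0.0
```

Run:
```python
from h import *
print(sense()["tcp_pos"],sense()["force"])
c=get_image("scene");s=c["img"]
cv2.imwrite("pics/c5.png",cv2.resize(s[160:360,175:425],(750,600),interpolation=cv2.INTER_CUBIC))
```

```text
[ 355.89825279 -261.83665831  270.56710206] [-0.36322118 -0.72827795  0.33683198]
```

View pics/c5.png

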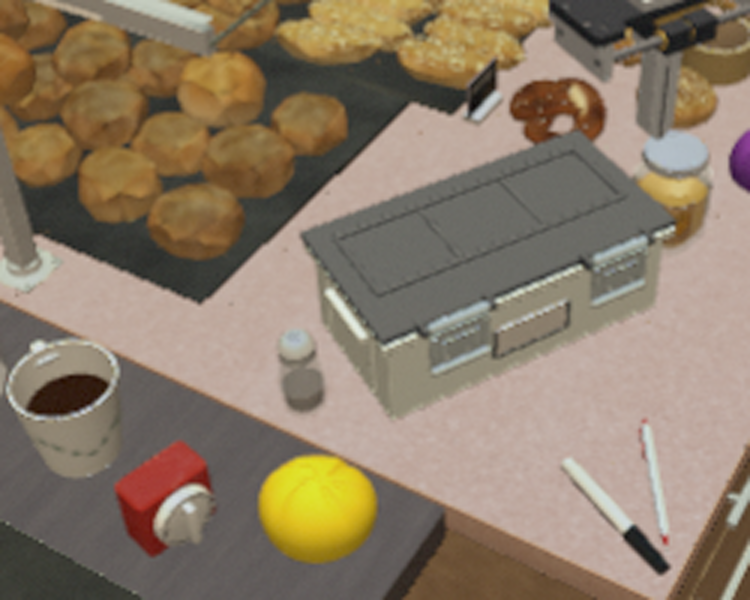

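Both levers are flat, at (460,335) and (620,265). The lid is shut, the bystanders haven't moved and the arm is clear.

```bash
python3 -c "from plant import sign_off; print(sign_off())"
```

```text
the job is handed in; nothing more can be done
None
```

I pushed the lid fully shut and snapped both latch levers flat, with the box and bystanders unmoved in the final picture. The job is handed in at about 8.6 s of the 48 s limit; the hand-in call returned no verdict.

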